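Snap a cap home on a stoppered vial with the capping tool

TASK

A blue snap cap has been set loosely on one of the stoppered glass vials in the white rack. Take the black-handled capping tool from its holder, press it squarely down on that cap until the cap snaps fully home and sits level, then lower the tool back into its holder, upright on its foot. Press the cap with the tool only, do not drop the tool, and leave the other vials, the brown bottle and the tip box where they are.

Things in the scene. Friction and masses are not known exactly. Their poses are not given: they have to be found in the camera images.
- tool: Hand capping tool, 118 mm tall, 0.18 to 0.35 kg, upright in its holder at the start; round about its z axis (up), yaw does not matter. Origin: centre of its foot's underside. Upwards from there: alloy cup foot 40 mm across, 0 to 16 mm; steel stem 16 mm across, to 50 mm; collar 32 mm across, 50 to 56 mm; black grip with orange bands, 26 mm across, 56 to 118 mm.
- tool_grip (a point): Point on the tool's axis, 87 mm above its origin, in the middle of the black grip: a good place to grip it from above.
- tool_press (a point): Centre of the flat ceiling inside the tool's foot, 6 mm above the tool's origin: the face that presses on the cap. The foot is a shallow cup open below, bore 32 mm across and 6 mm deep, which goes over the top of the 24 mm cap with 4 mm to spare all round.
- holder: White weighted holder, fixed to the bench: an upright round cup 60 mm across, bore 46 mm across and 45 mm deep, open at the top, on a base disc 88 mm across. Origin: centre of its underside on the bench; bore floor 6 mm, rim 51 mm above it. The tool stands in it on the bore floor, its collar just above the rim. z up; its yaw does not matter.
- rack: White open rack, fixed to the bench, 79 x 116 x 40 mm (x, y, z), with 2 x 3 square wells 32 mm wide at a pitch of 37 mm. Origin: centre of its underside; well floors 5 mm above it. Three vials stand in three of its wells, in any order.
- vial: The glass vial that is to be capped (the one with the blue cap on it), 30 mm across, standing in a well with about 1 mm of play. Origin: centre of its underside, z up. A flange 20 mm across at 51.4 to 55 mm, a grey rubber stopper above it with its top at 58.3 mm.
- cap: Blue ribbed snap cap, 24 mm across, 12.8 mm tall. Origin: centre of its open underside, z up. Loose at the start, its origin 54.8 mm above the vial's origin; fully home 48.4 mm above it (6.4 mm lower), on a hard stop. Its lugs resist with a force rising to about 8 N in the first 1.5 mm, then about 6 N until it snaps down and stays. Pushed well off-centre it goes on crooked.
- cap_top (a point): Centre of the cap's flat top, 12.8 mm above its origin: 67.6 mm above the vial's origin when loose, 61.2 mm when home.
- vial_b: Another stoppered vial in the rack, without a cap: same sizes and origin as the vial to be capped. Leave it.
- vial_c: A third stoppered vial in the rack, without a cap: same sizes and origin. Leave it.
- reagent: Brown reagent bottle with a white screw cap, 52 mm across, 105 mm tall. Origin: centre of its underside. Leave it.
- tipbox: Closed yellow box of pipette tips, 86 x 124 x 66 mm (x, y, z). Origin: centre of its underside. Leave it.
Mind the look-alikes: they are no part of the job. Of the things like the cap, leave any that is orange; of the rest the smaller one is meant.

How it is judged:
By the outcome, as a careful person would: the job done as asked, in the order asked, and still so for the second after the job is handed in, with the robot touching nothing.
It also fails if it takes over 45 s, if anything falls off the work surface, if the arm or the gripper's body presses on something with over 40 N, if the wrist force passes 120 N, or if a joint passes its speed limit or range.

ROBOT

A 6-joint arm with a two-finger parallel gripper is mounted at the origin on the work surface. World frame = base frame: x ahead of the robot, y to its left, z up, the work surface at z = 0. Lengths are in mm, angles in rad, forces in N, time in s.
With the tool pointing down it reaches from about 350 to 875 mm from the base axis. Payload 4.2 kg.
Tool frame: the origin (TCP) lies at the very end of the fingers, on their centre line; the grasp point (between the pads) lies 19 mm behind it (arm.pinch_z is the distance from the TCP to the grasp point, in mm); x points along the fingers, y is the direction in which the jaws open and shut, and the axes are right-handed (so a half turn about x gives the same grasp; the last joint's range is limited). The gripper opens to 85 mm and grips with 20 to 120 N. Pads are 22 mm wide; open, the fingers measure 114 mm over their backs; the gripper's body (76 mm by 85 mm) begins 54 mm behind the grasp point. The pads swing forward as they close: fully open they stand 13 mm farther back than shut.
Start: joints at [1.454, 0.385, 0.008, 0, -1.194, -0.259], TCP at [229.352, 581.375, 195.812] pointing down, gripper open.
Joint ranges: [-3.14, 3.14], [-1.21, 2.06], [-1.07, 1.41], [-3.16, 2.05], [-2.99, -0.16], [-3.1, 3.1]. Speed limits (rad/s): [2.79, 2.79, 3.14, 3.14, 3.14, 3.14].

INTERFACE

Orientations are given as a unit quaternion [x, y, z, w].
In Python, from bench import arm gives the robot as it stands.
- The arm moves only by the tool drive_tool, never from a script. Its argument "motion" is a list of rows, each a list of 4 numbers: the shift along the tool's x, y, z in mm, then the turn about the tool's x in degrees. In form: [[dx, dy, dz, spin], ...]. A call has 1 to 10 rows; each row shifts and turns the commanded pose from where the row before left it, along the tool's axes as they then stand; what a row does not reach is not made up. A row lasts 1/12 s, in which the tool goes at most 41.7 mm and 7.16 degrees, less where a joint would pass 70% of its speed; a pose out of reach is approached as far as the arm can. A call with a gripper value outside its range is refused whole. "grip" is the finger opening in mm, from 0 to 85.4, set as the call begins (left out, the last holds). The fingers move at their own pace and stop on an object; the grip force is fixed at half the most. Time passes only in rows, so rows that do not move let the fingers close. It gives the time, the measured TCP pose, the force and the opening at its end, in the units of the state.
- arm.read_state(): the state, without advancing time (a new reading comes with each control period).
- arm.get_image(name): name is "side" or "top" or "wrist"; returns the picture (480x640x3 uint8, red, green, blue); there is no depth.
- arm.calibration(name): a dict with "K" (3x3 intrinsics, pixels), "distortion" ([k1, k2, p1, p2, k3] as OpenCV has them; the pictures are not rectified), "eye" and "attitude" of the camera in the world; the wrist camera has in their place "T_tool_cam" (4x4, takes a point from camera to tool coordinates, whose origin is the TCP and whose axes are the tool frame's). Camera axes: x right, y up, looking along -z (the intrinsics and any distortion apply to the point x, -y, -z); pixel columns grow to the right and rows downward; lengths in mm; the calibration is good to about 2 mm. A picture is of the moment at which its call begins: read the wrist's pose just before it. calibration takes no time and is no camera call.
- arm.job_done(): hands the job in, once; it reports no verdict.
The state is a dict: "clock": time; "joints": joint angles; "joint_vel": joint speeds; "joint_efforts": joint torques, N m; "position": TCP position; "ee_rot": TCP orientation; "contact_force": force on the tool from outside, world axes, zero at the start; "wrist_torque": the same for the moment, N m; "gripper_width": finger opening in mm.
Only numpy, scipy, OpenCV 4.12 (cv2) and the standard library are available. Lean on these libraries where they do the work, as an engineer would, in place of code of your own. Each camera call takes 0.05 s, during which the arm holds its last target. There are 200 camera calls.

## Working session

There is one attempt and no reset: what is moved stays moved. The work goes in short steps, Python scripts to look and compute and a tool call to move; the robot and the scene stay as the last step left them, time stands still between calls to the robot, and variables do not carry over. Pictures are saved under pics/ and viewed, about 8 in all and at most 12, crops included, and the job is handed in when it is done.

Besides the shell and the picture viewer there is one more tool, called as name(argument=value, ...) on one line, values as JSON. drive_tool: Moves the arm, as the interface text tells. Its arguments: {"type":"object","properties":{"motion":{"type":"array"},"grip":{"type":"number"}},"required":["motion"]}

```bash
mkdir -p pics
cat > h.py <<'E'
import numpy as np, cv2
from bench import arm
from scipy.spatial.transform import Rotation as R
def save(n,img): cv2.imwrite(f'pics/{n}.png',cv2.cvtColor(img,cv2.COLOR_RGB2BGR))
def cam(name,s=None):
    c=arm.calibration(name); K=np.array(c['K']);D=np.array(c['distortion'],float)
    if name=='wrist':
        T=np.eye(4);T[:3,:3]=R.from_quat(s['ee_rot']).as_matrix();T[:3,3]=s['position'];T=T@np.array(c['T_tool_cam'])
    else:
        T=np.eye(4);a=np.array(c['attitude'],float)
        T[:3,:3]=a if a.shape==(3,3) else R.from_quat(a).as_matrix();T[:3,3]=c['eye']
    return K,D,T
def ray(C,uv):
    K,D,T=C; p=cv2.undistortPoints(np.array([[uv]],float),K,D)[0,0]
    d=T[:3,:3]@np.array([p[0],-p[1],-1.]); return T[:3,3],d/np.linalg.norm(d)
def onz(C,uv,z):
    o,d=ray(C,uv); return o+d*(z-o[2])/d[2]
def proj(C,P):
    K,D,T=C; q=T[:3,:3].T@(np.array(P,float)-T[:3,3]); q=q*[1,-1,-1]
    return cv2.projectPoints(q.reshape(1,1,3),np.zeros(3),np.zeros(3),K,D)[0].ravel()
E
python3 - <<'E'
from h import *
s=arm.read_state();print(s)
for n in ['top','side','wrist']:
    i=arm.get_image(n);save(n+'0',i);np.save(f'pics/{n}0.npy',i)
    print(n,arm.calibration(n))
E
```

```text
{'clock': 0.0, 'joints': array([ 1.45358961e+00,  3.85550409e-01,  6.60316410e-03, -5.03256094e-04,
       -1.19403525e+00, -2.58612018e-01]), 'joint_vel': array([-3.98652904e-04, -1.60647060e-03, -1.10198974e-05,  6.69675322e-04,
        1.58213177e-03, -5.41113609e-04]), 'joint_efforts': array([-5.43487090e-05, -3.92287374e+01,  1.88406122e+01,  4.18619245e+00,
       -4.63106480e-03, -1.10375410e-05]), 'position': array([229.12802149, 580.74909083, 194.71591038]), 'ee_rot': array([-0.69453647,  0.1329385 ,  0.69475719,  0.13137314]), 'contact_force': array([-0.81234474, -0.51821148,  0.328974  ]), 'wrist_torque': array([ 0.04943333, -0.05981104, -0.06278461]), 'gripper_width': 85.50991867227714}
top {'K': array([[470.07232856,   0.        , 324.18472777],
       [  0.        , 470.07232856, 250.89224657],
       [  0.        ,   0.        ,   1.        ]]), 'distortion': array([-0.10942289,  0.        ,  0.        ,  0.        ,  0.        ]), 'eye': array([ 465.00533543,   77.21082864, 1060.5192387 ]), 'attitude': array([ 0.04232462, -0.05546266, -0.7037668 ,  0.70699704])}
side 
[... 285 characters left out ...]
 662.44139499]), 'attitude': array([-0.09782272,  0.36173436,  0.90109599, -0.21818566])}
wrist {'K': array([[350.43704196,   0.        , 313.33233938],
       [  0.        , 350.43704196, 240.55068967],
       [  0.        ,   0.        ,   1.        ]]), 'distortion': array([-0.05597997,  0.        ,  0.        ,  0.        ,  0.        ]), 'T_tool_cam': array([[ 5.08253402e-04,  2.65059317e-01, -9.64231974e-01,
        -1.77647992e+02],
       [ 9.99999858e-01,  1.99964977e-05,  5.32603774e-04,
         4.50681193e-01],
       [ 1.60452855e-04, -9.64232108e-01, -2.65059269e-01,
        -6.76848381e+01],
       [ 0.00000000e+00,  0.00000000e+00,  0.00000000e+00,
         1.00000000e+00]])}
```

View pics/top0.png

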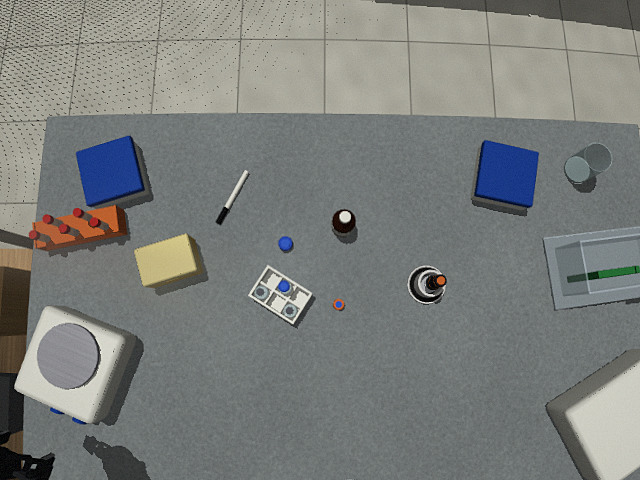

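View pics/side0.png

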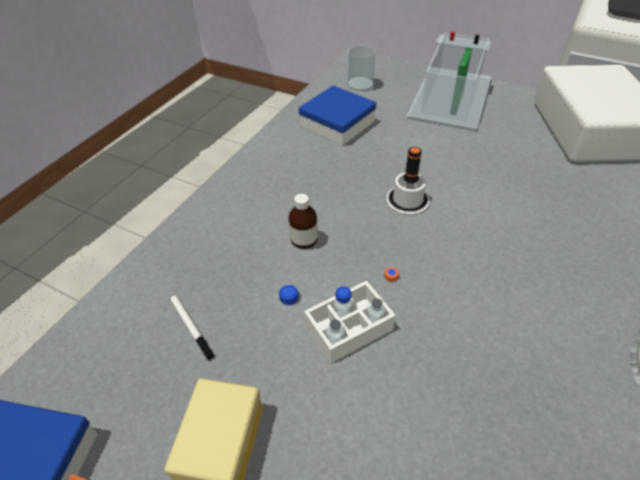

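Top view: the candidates for the cap are the blue cap on a vial in the rack (285,286), a larger blue ball or knob loose on the bench (286,243), and an orange ring with a blue centre (338,305). I choose (285,286). The tool stands in its holder at about (428,285), with the grip top at (440,281). In the side view the cap is at (343,294) and the tool top at (414,150). Next I measure and make one close crop.

Run:
```python
from h import *
def lines(a,b):
    (o1,d1),(o2,d2)=a,b
    A=np.c_[d1,-d2];t=np.linalg.lstsq(A,o2-o1,rcond=None)[0];p,q=o1+d1*t[0],o2+d2*t[1];return (p+q)/2,np.linalg.norm(p-q)
I={n:np.load(f'pics/{n}0.npy') for n in('top','side')};C={n:cam(n) for n in I}
def cen(n,f,box):
    x0,y0,x1,y1=box;a=I[n][y0:y1,x0:x1].astype(int);m=f(a).astype(np.uint8)
    k,l,st,c=cv2.connectedComponentsWithStats(m);j=1+np.argmax(st[1:,4]);print(n,st[j],c[j]+[x0,y0]);return c[j]+[x0,y0],st[j]
blue=lambda a:(a[...,2]>a[...,0]+60)&(a[...,2]>a[...,1]+50)
org=lambda a:(a[...,0]>a[...,2]+60)&(a[...,0]>a[...,1]+40)
t,_=cen('top',blue,(270,272,300,300)); s,_=cen('side',blue,(325,280,360,310))
print('cap tri',lines(ray(C['top'],t),ray(C['side'],s)))
for z in(64,68,72.6):print(z,onz(C['top'],t,z),onz(C['side'],s,z))
t,_=cen('top',org,(425,265,455,300)); s,_=cen('side',org,(400,140,428,158))
print('tool top tri',lines(ray(C['top'],t),ray(C['side'],s)))
print(onz(C['top'],t,122),onz(C['side'],s,122))
a=I['top'];b=cv2.resize(a[225:325,240:460],None,fx=3.5,fy=3.5,interpolation=cv2.INTER_CUBIC)
c=cv2.resize(I['side'][130:220,370:450],None,fx=3,fy=3,interpolation=cv2.INTER_CUBIC)
out=np.zeros((b.shape[0]+c.shape[0],b.shape[1],3),np.uint8);out[:b.shape[0]]=b;out[b.shape[0]:,:c.shape[1]]=c
save('crop1',out)
```

```text
top [ 8  8 11 12 99] [283.29292929 285.80808081]
side [ 11   6  15  16 189] [342.87301587 293.6031746 ]
cap tri (array([528.77367726, 145.0337112 ,  69.82188552]), np.float64(0.9732925665382246))
64 [528.68432046 145.27143571  64.        ] [531.1352381  141.12998769  64.        ]
68 [528.42871482 144.99824236  68.        ] [529.83687128 143.90100828  68.        ]
72.6 [528.13476833 144.68407001  72.6       ] [528.34374943 147.08768196  72.6       ]
top [12 11  8  9 60] [440.5 280. ]
side [10  7 10  7 54] [414.48148148 149.88888889]
tool top tri (array([ 537.96628451, -174.42357969,  125.75756541]), np.float64(1.0920480008694147))
[ 537.73059932 -175.57909742  122.        ] [ 539.90529403 -179.39334148  122.        ]
```

View pics/crop1.png

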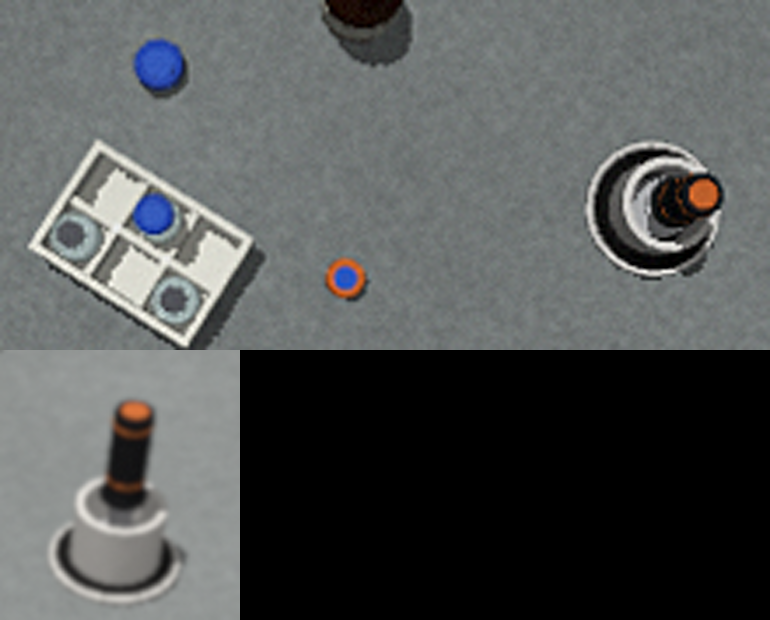

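The crop confirms the choice: a plain blue cap on the vial in the rack, with the bigger blue one and the orange one on the bench. Cap top is at about (528,145,72.6) and the two views agree. The tool top is at about (538,-175,124). Now I work out the approach.

Run:
```python
from h import *
s=arm.read_state();M=R.from_quat(s['ee_rot']).as_matrix();print(M.round(3))
print(M.T@(np.array([538,-176,200])-s['position']))
```

```text
[[-0.001 -0.367 -0.93 ]
 [-0.002 -0.93   0.367]
 [-1.     0.002 -0.   ]]
[  -3.97522812  590.69492547 -565.1368635 ]
```

drive_tool(motion=[[-1,26.5,-25.5,0],[-1,26.5,-25.5,0],[-1,26.5,-25.5,0],[-1,26.5,-25.5,0],[0,26.5,-25.5,0],[0,26.5,-25.5,0],[0,26.5,-25.5,0],[0,26.5,-25.5,0],[0,26.5,-25.5,0],[0,26.5,-25.5,0]], grip=85)

```text
clock: 0.98
position: [369.4, 239.4, 199.8]
ee_rot: [-0.695, 0.132, 0.695, 0.132]
contact_force: [1.1, 0.6, 1.5]
gripper_width: 84.9
```

drive_tool(motion=[[0,26.5,-25.5,0],[0,26.5,-25.5,0],[0,26.5,-25.5,0],[0,26.5,-25.5,0],[0,26.5,-25.5,0],[0,26.5,-25.5,0],[0,26.5,-25.5,0],[0,26.5,-25.5,0],[0,26.5,-25.5,0],[0,20,-20,0]])

```text
clock: 1.82
position: [506.8, -93.2, 199.6]
ee_rot: [-0.694, 0.133, 0.695, 0.132]
contact_force: [1.1, 1.0, -0.4]
gripper_width: 84.6
```

drive_tool(motion=[[0,15,-15,0],[0,10,-10,0],[0,0,0,0],[0,0,0,0],[0,0,0,0]])

```text
clock: 2.23
position: [520.1, -122.8, 199.6]
ee_rot: [-0.694, 0.132, 0.695, 0.132]
contact_force: [-0.7, 0.5, -0.4]
gripper_width: 85.0
```

Run:
```python
from h import *
s=arm.read_state();i=arm.get_image('wrist');save('w1',i);np.save('pics/w1.npy',i)
import pickle;pickle.dump(s,open('pics/w1.pkl','wb'))
print(s['clock'],s['position'],s['joints'],s['contact_force'])
C=cam('wrist',s);print(proj(C,[538,-175,124]),proj(C,[528,145,72]))
```

```text
2.2333 [ 520.12039865 -122.75801384  199.56964947] [ 7.16877019e-02  2.28306325e-01 -2.07403950e-01 -3.40767802e-04
 -1.13577462e+00  1.12349755e+00] [-0.74860762  0.45616675 -0.41523092]
[371.06161222 190.14216653] [ 59.5881335  312.91546605]
```

View pics/w1.png

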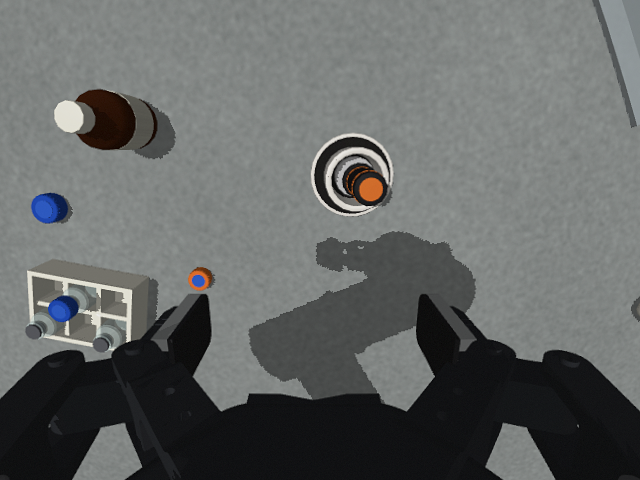

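The wrist view shows the tool top orange disc at (371,189) against a predicted (371,190). The holder's base ring is at about (352,175), and the capped vial is in the rack at (62,308). I measure the tool and the holder from this view.

Run:
```python
from h import *
import pickle
s=pickle.load(open('pics/w1.pkl','rb'));i=np.load('pics/w1.npy').astype(int);C=cam('wrist',s)
m=((i[...,0]>i[...,2]+60)&(i[...,0]>i[...,1]+40)).astype(np.uint8);m[:,:320]=0
k,l,st,c=cv2.connectedComponentsWithStats(m);j=1+np.argmax(st[1:,4]);print(st[j],c[j]);tt=onz(C,c[j],124);print('tool top',tt)
x0,y0,x1,y1=295,115,410,230
w=(i[y0:y1,x0:x1].min(2)>175).astype(np.uint8)
cs,_=cv2.findContours(w,cv2.RETR_EXTERNAL,cv2.CHAIN_APPROX_NONE)
for q in sorted(cs,key=len)[-3:]:
    if len(q)<30: continue
    q=q.reshape(-1,2)+[x0,y0]
    for z in (3,6,51):
        P=np.array([onz(C,p,z) for p in q[::2]])
        ctr,r=cv2.minEnclosingCircle(P[:,:2].astype(np.float32));A=np.c_[2*P[:,:2],np.ones(len(P))];v=np.linalg.lstsq(A,(P[:,:2]**2).sum(1),rcond=None)[0]
        print(len(q),q.min(0),q.max(0),z,ctr,r,v[:2],np.sqrt(v[2]+v[0]**2+v[1]**2))
M=R.from_quat(s['ee_rot']).as_matrix()
print('to tool top axis, z TCP',M.T@(np.array([tt[0],tt[1],s['position'][2]])-s['position']))
for a in(440,410,450):pass
```

```text
[359 177  24  24 452] [370.46902655 188.90707965]
tool top [ 538.99932939 -174.8936896   124.        ]
104 [337 158] [366 193] 3 (536.6078491210938, -176.3486785888672) 19.745397567749023 [ 533.00057913 -178.06427086] 19.454240759055597
104 [337 158] [366 193] 6 (536.9801025390625, -176.12191772460938) 19.58707046508789 [ 533.40180718 -177.82372776] 19.29826062773206
104 [337 158] [366 193] 51 (542.5647583007812, -172.72007751464844) 17.212364196777344 [ 539.42022802 -174.21558137] 16.958558657904575
696 [311 133] [392 215] 3 (538.706787109375, -173.69000244140625) 43.3414192199707 [ 537.8060766  -174.25806799] 37.81284768633422
696 [311 133] [392 215] 6 (539.0623779296875, -173.4845428466797) 42.99386215209961 [ 538.16877516 -174.04804226] 37.509671992101985
696 [311 133] [392 215] 51 (544.3944091796875, -170.40248107910156) 37.78138732910156 [ 543.60925353 -170.89765623] 32.962036578700875
to tool top axis, z TCP [-2.68823845e-02  4.15701257e+01 -3.66942317e+01]
```

drive_tool(motion=[[0,13,-11,0],[0,14.5,-13,0],[0,14,-12.5,0],[10,0,0,0],[25,0,0,0],[25,0,0,0],[25,0,0,0],[20,0,0,0],[0,0,0,0],[0,0,0,0]])

```text
clock: 3.12
position: [538.5, -174.2, 94.2]
ee_rot: [-0.694, 0.132, 0.696, 0.131]
contact_force: [-0.3, -0.2, 0.7]
gripper_width: 85.1
```

Run:
```python
from h import *
s=arm.read_state();i=arm.get_image('wrist');C=cam('wrist',s);i=i.astype(int)
m=((i[...,0]>i[...,2]+60)&(i[...,0]>i[...,1]+40)).astype(np.uint8);m[:,:200]=0
k,l,st,c=cv2.connectedComponentsWithStats(m)
M=R.from_quat(s['ee_rot']).as_matrix();print(s['position'],s['contact_force'])
for j in range(1,k):
    if st[j,4]>80:
        t=onz(C,c[j],124);print(st[j],c[j],t,M.T@(t-s['position']))
```

```text
[ 538.54808609 -174.24622048   94.23748261] [-0.2664564  -0.18464023  0.71585036]
[287 262  50  26 132] [309.78030303 268.82575758] [ 552.01703765 -178.19250048  124.        ] [-29.79472797  -1.22142281 -13.91314253]
[296 279  37  35 994] [313.80885312 295.82595573] [ 539.12097771 -175.06768088  124.        ] [-29.76372625   0.58486211  -0.76744996]
```

drive_tool(motion=[[10,0.5,-0.8,0],[9.5,0,0,0],[0,0,0,0],[0,0,0,0]])

```text
clock: 3.5
position: [539.5, -175.9, 74.9]
ee_rot: [-0.694, 0.132, 0.695, 0.132]
contact_force: [-0.3, 0.1, 0.7]
gripper_width: 85.1
```

drive_tool(motion=[[0,0,0,0],[0,0,0,0],[0,0,0,0],[0,0,0,0],[0,0,0,0],[0,0,0,0],[0,0,0,0],[0,0,0,0],[0,0,0,0],[0,0,0,0]], grip=15)

```text
clock: 4.33
position: [540.3, -176.0, 75.8]
ee_rot: [0.695, -0.132, -0.694, -0.132]
contact_force: [0.2, 0.4, 3.4]
gripper_width: 23.4
```

drive_tool(motion=[[0,0,0,0],[0,0,0,0],[-3,0,0,0],[-6,0,0,0],[-10,0,0,0],[-12,0,0,0],[-15,0,0,0],[-15,0,0,0]])

```text
clock: 5.0
position: [539.2, -175.9, 136.8]
ee_rot: [-0.694, 0.132, 0.695, 0.132]
contact_force: [0.7, -0.1, -1.3]
gripper_width: 23.1
```

drive_tool(motion=[[-20,0,0,0],[-25,0,0,0],[-20,0,0,0],[-10,0,0,0],[0,0,0,0],[0,0,0,0]])

```text
clock: 5.5
position: [539.4, -175.6, 210.9]
ee_rot: [-0.694, 0.132, 0.695, 0.133]
contact_force: [0.1, 0.3, -3.0]
gripper_width: 23.1
```

Run:
```python
from h import *
import pickle
s=arm.read_state();a=arm.get_image('side');i=arm.get_image('wrist');save('w2',i);np.save('pics/w2.npy',i);np.save('pics/side2.npy',a)
pickle.dump(s,open('pics/w2.pkl','wb'))
M=R.from_quat(s['ee_rot']).as_matrix()
p=s['position']+M@[-19,0,0];print(s['position'],s['contact_force'],s['wrist_torque'],s['gripper_width'],proj(cam('side'),p))
u,v=proj(cam('side'),p).astype(int)
save('s2',cv2.resize(np.ascontiguousarray(a[max(0,v-90):v+110,u-100:u+100]),None,fx=3,fy=3,interpolation=cv2.INTER_CUBIC))
print(M.T@(np.array([528.3,144.9,s['position'][2]])-s['position']))
```

```text
[ 539.36087913 -175.61786312  210.85967632] [ 0.11102857  0.27622477 -2.98725825] [ 0.01023745  0.04623434 -0.01679436] 23.081200653444164 [421.36011884  98.94461786]
[   0.31319162 -294.04086274  128.03873075]
```

View pics/s2.png

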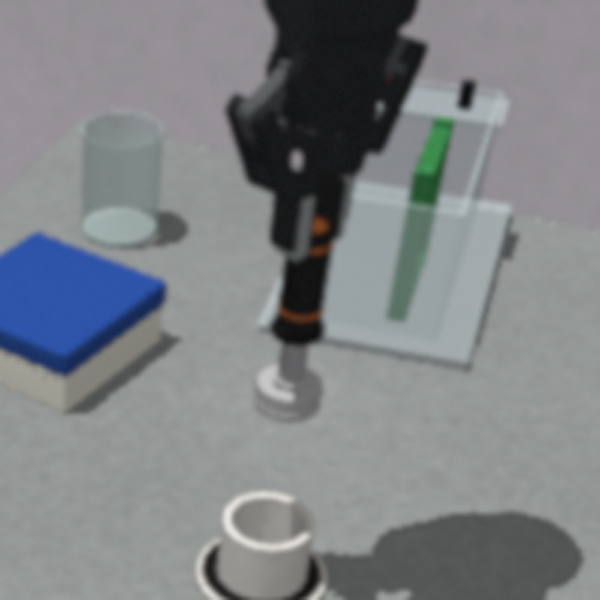

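Run:
```python
from h import *
import pickle
s=pickle.load(open('pics/w2.pkl','rb'));C=cam('side');p=s['position']
P=lambda q:((proj(C,q)-[321,8])*3).round(0)
for n,z in(('top',260),('grip bot',198),('collar bot',192),('foot top',158),('foot bot',142),('tcp',p[2])):print(n,P([p[0],p[1],z]))
M=R.from_quat(s['ee_rot']).as_matrix()
for y in(-20,20):print('finger tips',P(p+M@[0,y,0]),P(p+M@[-8,y,0]))
i=np.load('pics/w2.npy').astype(int);Cw=cam('wrist',s)
print('wrist exp top',proj(Cw,[p[0],p[1],260]))
m=((i[...,0]>i[...,2]+60)&(i[...,0]>i[...,1]+40)).astype(np.uint8)
k,l,st,c=cv2.connectedComponentsWithStats(m)
for j in range(1,k):
    if st[j,4]>60:print(st[j],c[j])
```

```text
top [308. 224.]
grip bot [294. 322.]
collar bot [293. 331.]
foot top [286. 380.]
foot bot [283. 402.]
tcp [297. 302.]
finger tips [274. 315.] [275. 303.]
finger tips [320. 290.] [322. 278.]
wrist exp top [312.32189275 317.51139083]
[289 252  44  22  99] [308.11111111 257.63636364]
[287 281  54  18 160] [313.225   286.08125]
[159 293  23  22 270] [171.13703704 302.5037037 ]
[ 293  301   42   37 1213] [313.41467436 318.87798846]
```

View pics/w2.png

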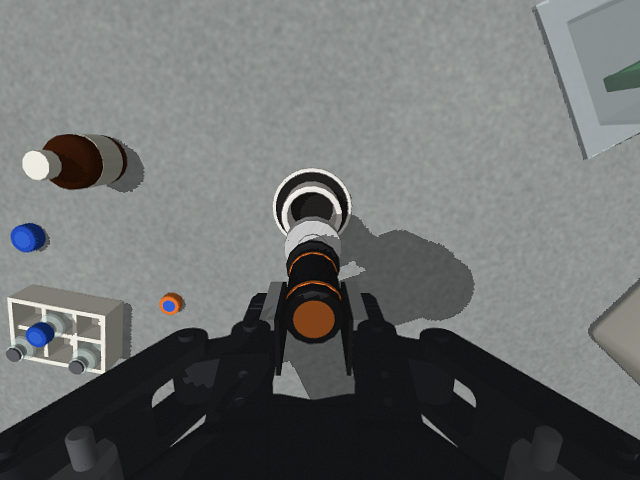

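The tool is upright in the gripper (top at (313,319), expected (312,318)) and the holder is empty at (312,205). I move near the cap, stopping 60 mm short so the wrist camera can see it.

drive_tool(motion=[[0,-12,3,0],[0,-24,6,0],[0,-34,8,0],[0,-35,8,0],[0,-35,8,0],[0,-35,8,0],[0,-35,8,0],[0,-34,8,0],[0,-30,7,0],[0,-20,4,0]])

```text
clock: 6.43
position: [583.8, 125.8, 209.6]
ee_rot: [-0.694, 0.132, 0.696, 0.131]
contact_force: [0.3, -0.5, -1.7]
gripper_width: 23.4
```

drive_tool(motion=[[10,0,0,0],[15,0,0,0],[10,0,0,0],[0,0,0,0],[0,0,0,0]])

```text
clock: 6.85
position: [583.9, 121.9, 175.1]
ee_rot: [-0.694, 0.133, 0.695, 0.131]
contact_force: [0.3, 0.7, -2.1]
gripper_width: 23.0
```

Run:
```python
from h import *
import pickle
s=arm.read_state();i=arm.get_image('wrist');save('w3',i);np.save('pics/w3.npy',i);pickle.dump(s,open('pics/w3.pkl','wb'))
C=cam('wrist',s);i=i.astype(int);M=R.from_quat(s['ee_rot']).as_matrix()
m=((i[...,2]>i[...,0]+60)&(i[...,2]>i[...,1]+50)).astype(np.uint8)
k,l,st,c=cv2.connectedComponentsWithStats(m);print(s['position'],s['gripper_width'],'exp',proj(C,[528.3,144.9,72.6]))
for j in range(1,k):
    if st[j,4]>80:
        t=onz(C,c[j],68);print(st[j],c[j],t,M.T@(t-s['position']))
```

```text
[583.86266098 121.85367149 175.05502451] 22.983212221647715 exp [311.53455965 296.72220108]
[254 163  34  35 894] [270.85011186 180.05033557] [633.28411602 138.54309161  68.        ] [106.89958913 -33.93553536 -40.03314275]
[424 256  14  13 141] [430.68794326 261.77304965] [518.66957915  38.07570421  68.        ] [107.35624607 101.60869063  29.66436262]
```

View pics/w3.png

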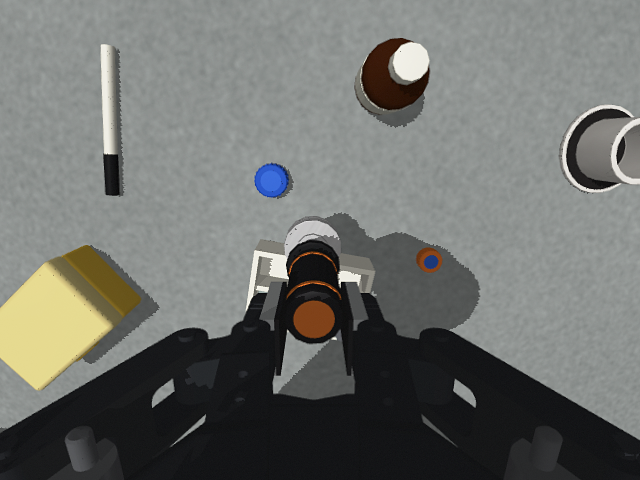

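The tool hides the cap: image up is tool −z. I move further in +z so the cap appears above the tool in the picture.

drive_tool(motion=[[0,0,15,0],[0,0,30,0],[0,0,35,0],[0,0,30,0],[0,0,20,0],[0,0,0,0],[0,0,0,0],[0,0,0,0]])

```text
clock: 7.57
position: [464.6, 170.4, 177.4]
ee_rot: [0.695, -0.132, -0.694, -0.133]
contact_force: [-0.1, 0.2, -2.4]
gripper_width: 23.3
```

```bash
cat > m.py <<'E'
from h import *
import sys,pickle
n=sys.argv[1];z=float(sys.argv[2])
s=arm.read_state();i=arm.get_image('wrist');save(n,i);np.save(f'pics/{n}.npy',i);pickle.dump(s,open(f'pics/{n}.pkl','wb'))
C=cam('wrist',s);i=i.astype(int);M=R.from_quat(s['ee_rot']).as_matrix()
m=((i[...,2]>i[...,0]+60)&(i[...,2]>i[...,1]+50)).astype(np.uint8)
k,l,st,c=cv2.connectedComponentsWithStats(m);print(s['position'],s['gripper_width'],'exp',proj(C,[528.3,144.9,72.6]))
for j in range(1,k):
    if st[j,4]>80:
        a,b,w,h,_=st[j]
        # top disc: brighter (flat top) part
        q=(l==j)&(i.sum(2)>np.percentile(i.sum(2)[l==j],50)-10);v,u=np.nonzero(q)
        t=onz(C,c[j],z);t2=onz(C,[u.mean(),v.mean()],z+4);print(st[j],c[j],t,t2,M.T@(t-s['position']))
E
python3 m.py w4 68
python3 - <<'E'
import cv2;i=cv2.imread('pics/w4.png');cv2.imwrite('pics/w4c.png',cv2.resize(i[130:370,220:470],None,fx=2.4,fy=2.4,interpolation=cv2.INTER_CUBIC))
E
```

```text
[464.64423565 170.39339241 177.41936648] 23.279394518759812 exp [313.65745031 143.70498117]
[ 252   16   37   40 1115] [269.5632287   35.21345291] [614.03335183 146.44781523  68.        ] [613.56654478 146.58752984  72.        ] [ 109.74724989  -32.33531901 -147.55698813]
[436 125  16  16 187] [443.59358289 132.5026738 ] [499.09000528  45.71097311  68.        ] [499.48782394  47.0356321   72.        ] [109.3487994  103.558491   -77.60988016]
[298 126  31  32 750] [312.732      141.63066667] [530.07574775 144.99546867  68.        ] [530.61650418 145.39861632  72.        ] [109.5445039   -0.16932563 -69.99220001]
```

View pics/w4c.png

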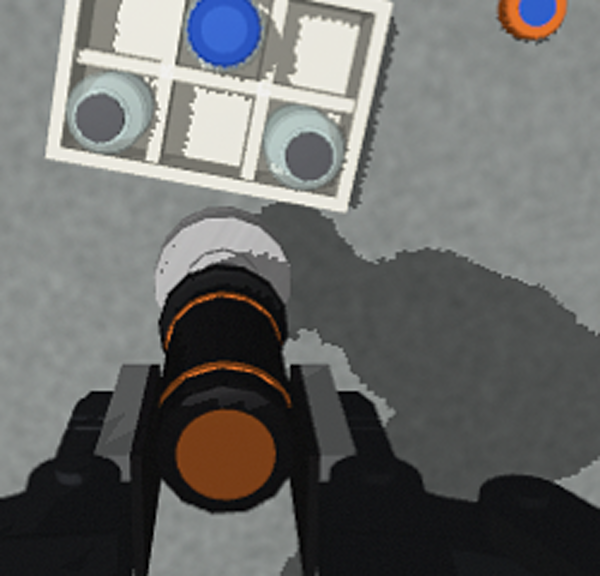

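Run:
```python
from h import *
import pickle
s=pickle.load(open('pics/w4.pkl','rb'));i=np.load('pics/w4.npy').astype(int);C=cam('wrist',s);M=R.from_quat(s['ee_rot']).as_matrix()
T=lambda x,y,z:proj(C,s['position']+M@[x,y,z]).round(1)
for x in(69,70,68,53):print(x,'front',T(x,0,-20),'L',T(x,-20,0),'R',T(x,20,0))
print('top',T(-49,0,0))
print('col313 rows',[(r,i[r,313].tolist()) for r in range(208,246,2)])
print('cap C',M.T@(np.array([529.6,145,0])-s['position']*[1,1,0]))
```

```text
69 front [312.9 213.4] L [285.5 240.4] R [340.3 240.4]
70 front [312.9 213.2] L [285.6 240. ] R [340.2 240. ]
68 front [312.9 213.7] L [285.4 240.8] R [340.4 240.8]
53 front [312.8 218. ] L [283.7 246.6] R [342.  246.6]
top [312.4 317.3]
col313 rows [(208, [237, 235, 226]), (210, [139, 143, 141]), (212, [139, 142, 141]), (214, [140, 143, 142]), (216, [106, 106, 105]), (218, [96, 95, 95]), (220, [96, 95, 96]), (222, [187, 186, 186]), (224, [181, 180, 181]), (226, [184, 183, 185]), (228, [185, 185, 185]), (230, [187, 187, 187]), (232, [189, 187, 187]), (234, [128, 128, 128]), (236, [192, 191, 191]), (238, [109, 109, 108]), (240, [33, 32, 33]), (242, [19, 18, 19]), (244, [31, 32, 34])]
cap C [  0.12439963  -0.21965088 -69.74246898]
```

drive_tool(motion=[[0,0,-15,0],[0,0,-22,0],[0,0,-20,0],[0,0,-14,0],[0,0,0,0],[10,0,0,0],[10,0,0,0],[5,0,0,0],[0,0,0,0],[0,0,0,0]])

```text
clock: 8.45
position: [529.0, 144.1, 150.7]
ee_rot: [-0.694, 0.132, 0.695, 0.131]
contact_force: [1.3, -0.1, -2.9]
gripper_width: 23.4
```

Run:
```python
from h import *
s=arm.read_state();a=arm.get_image('side');np.save('pics/s5.npy',a);i=arm.get_image('top')
print(s['position'],s['contact_force'],R.from_quat(s['ee_rot']).as_matrix().round(3)[:,0])
C=cam('side');p=s['position']
u,v=proj(C,[529.6,145,72]).astype(int);print(u,v,[(proj(C,[p[0],p[1],z])-[u-50,v-60])*5 for z in(p[2]-69,p[2]-53)],(proj(C,[529.6,145,72.6])-[u-50,v-60])*5)
b=cv2.resize(a[v-60:v+50,u-50:u+50],None,fx=5,fy=5,interpolation=cv2.INTER_CUBIC);save('s5',b)
```

```text
[529.0190568  144.14799686 150.74627337] [ 1.33131486 -0.0549771  -2.85194065] [-0.001 -0.001 -1.   ]
342 292 [array([256.98939903, 281.68091203]), array([257.67026308, 248.26249916])] [253.65906703 301.62144079]
```

View pics/s5.png

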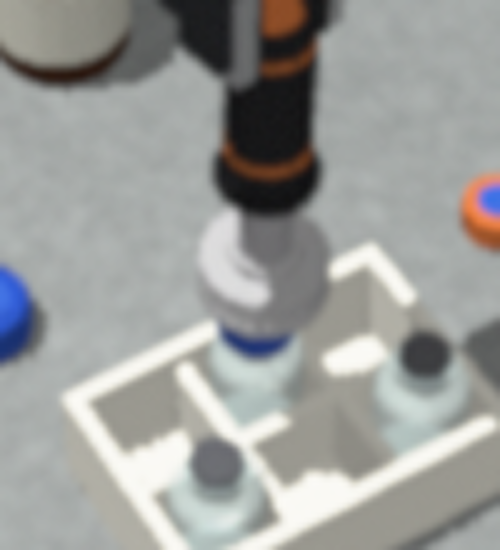

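Run:
```python
from h import *
s=arm.read_state();M=R.from_quat(s['ee_rot']).as_matrix();C=cam('side')
print('side right in tool',M.T@C[2][:3,0],'world',C[2][:3,0])
p=np.array([529.6,145,0])
a=np.load('pics/s5.npy').astype(int)
# foot: edges along rows through foot
for r in (275,282,284,287,290):
    g=a[r,325:365].mean(1).astype(int);print(r,g.tolist())
for d in([0,0,0],[0,1,0],[0,0,1]):print(d,proj(C,s['position']+M@([69,0,0]+np.array(d,float))),proj(C,s['position']+M@([61,0,0]+np.array(d,float))))
```

```text
side right in tool [0.01767122 0.75615094 0.65415861] world [-0.88565146 -0.46398413 -0.01844482]
275 [173, 173, 171, 170, 172, 173, 173, 173, 178, 185, 194, 205, 212, 208, 175, 123, 88, 82, 78, 74, 72, 73, 76, 78, 85, 97, 114, 128, 143, 155, 165, 171, 172, 170, 170, 169, 171, 171, 171, 173]
282 [175, 175, 174, 174, 173, 174, 185, 207, 219, 220, 219, 215, 207, 205, 193, 161, 132, 117, 110, 110, 110, 109, 108, 106, 109, 114, 117, 115, 119, 121, 120, 120, 130, 152, 171, 183, 199, 218, 230, 240]
284 [178, 177, 174, 172, 173, 175, 187, 206, 217, 220, 219, 218, 211, 201, 194, 191, 183, 162, 135, 121, 115, 112, 114, 116, 119, 119, 118, 118, 121, 121, 120, 122, 145, 192, 229, 240, 244, 245, 241, 233]
287 [173, 171, 168, 169, 170, 170, 164, 168, 191, 212, 219, 219, 220, 218, 211, 197, 179, 173, 171, 163, 146, 128, 122, 120, 118, 119, 120, 121, 122, 122, 120, 120, 148, 193, 206, 192, 172, 157, 150, 149]
290 [173, 173, 173, 175, 177, 175, 165, 154, 150, 153, 170, 191, 208, 215, 217, 218, 219, 220, 220, 213, 188, 148, 125, 121, 122, 121, 121, 121, 120, 118, 113, 112, 123, 141, 148, 149, 150, 150, 149, 148]
[0, 0, 0] [342.86419337 287.93126993] [342.9317531 284.6105379]
[0, 1, 0] [343.35426622 287.58171757] [343.42567746 284.26022127]
[0, 0, 1] [343.3141835  288.32450394] [343.38538213 285.00449498]
```

Side view: the foot is about 2.3 mm to the right of the cap axis. The wrist numbers agree, putting the offset at +2.1 mm in tool z and +0.9 mm in tool y. I correct that and lower to just above contact.

drive_tool(motion=[[0,-0.5,-1,0],[0,-0.5,-1,0],[0,0,0,0],[3,0,0,0],[3,0,0,0],[3,0,0,0],[2,0,0,0],[0,0,0,0],[0,0,0,0]])

```text
clock: 9.3
position: [531.8, 144.3, 140.0]
ee_rot: [-0.695, 0.132, 0.695, 0.132]
contact_force: [0.1, 0.1, -1.7]
gripper_width: 23.3
```

Run:
```python
from h import *
s=arm.read_state();a=arm.get_image('side').astype(int)
print(s['position'],s['contact_force'],s['wrist_torque'])
for r in range(284,300,2):
    print(r,a[r,325:365].mean(1).astype(int).tolist(),(a[r,325:365,2]-a[r,325:365,0]>60).sum())
```

```text
[531.76264338 144.26895905 140.03264985] [ 0.09848781  0.06489344 -1.66226775] [-0.01754291 -0.00293207 -0.00812929]
284 [175, 173, 170, 170, 179, 197, 212, 216, 216, 217, 215, 208, 184, 143, 111, 105, 106, 108, 108, 107, 106, 104, 104, 108, 115, 118, 118, 119, 118, 121, 138, 169, 195, 216, 229, 238, 243, 243, 239, 231] 0
286 [172, 170, 168, 168, 182, 205, 215, 217, 216, 215, 209, 200, 197, 175, 137, 115, 108, 108, 108, 107, 106, 104, 108, 113, 117, 118, 118, 118, 118, 121, 156, 214, 239, 243, 240, 230, 215, 189, 169, 156] 0
288 [170, 167, 166, 168, 179, 198, 211, 215, 217, 216, 207, 194, 193, 194, 186, 164, 134, 120, 116, 113, 112, 114, 116, 117, 117, 118, 119, 119, 118, 122, 150, 191, 202, 189, 169, 154, 148, 146, 146, 146] 0
290 [170, 169, 171, 171, 166, 167, 191, 211, 216, 217, 215, 212, 202, 184, 173, 172, 169, 166, 157, 137, 122, 120, 117, 115, 117, 119, 120, 119, 119, 116, 120, 135, 144, 147, 146, 146, 147, 147, 146, 145] 0
292 [172, 173, 176, 175, 165, 148, 157, 185, 205, 213, 216, 217, 215, 212, 207, 204, 202, 200, 188, 159, 130, 119, 119, 118, 119, 119, 119, 119, 117, 112, 117, 133, 144, 147, 147, 147, 147, 147, 147, 145] 0
294 [176, 177, 178, 175, 167, 148, 135, 141, 159, 182, 198, 208, 212, 213, 214, 216, 217, 209, 185, 145, 122, 119, 120, 119, 119, 118, 117, 115, 111, 110, 121, 139, 146, 147, 147, 148, 147, 147, 146, 145] 0
296 [170, 171, 170, 171, 171, 166, 155, 146, 142, 141, 144, 150, 157, 172, 186, 193, 194, 188, 168, 137, 121, 119, 120, 120, 118, 116, 113, 111, 111, 120, 133, 143, 147, 147, 147, 147, 148, 147, 147, 144] 0
298 [166, 169, 179, 196, 216, 229, 228, 195, 156, 141, 138, 136, 135, 135, 133, 132, 131, 129, 125, 120, 119, 118, 117, 116, 117, 117, 115, 117, 124, 135, 144, 147, 147, 147, 148, 148, 149, 153, 159, 162] 0
```

drive_tool(motion=[[1,0,0,0],[1,0,0,0],[1,0,0,0],[1,0,0,0],[0.5,0,0,0],[0,0,0,0]])

```text
clock: 9.85
position: [532.0, 144.3, 136.0]
ee_rot: [0.695, -0.132, -0.695, -0.132]
contact_force: [0.4, 0.4, -0.6]
gripper_width: 23.1
```

drive_tool(motion=[[1,0,0,0],[1,0,0,0],[0.5,0,0,0],[0,0,0,0]])

```text
clock: 10.18
position: [533.2, 144.4, 135.2]
ee_rot: [0.696, -0.131, -0.694, -0.132]
contact_force: [-0.5, -0.8, 5.3]
gripper_width: 23.3
```

drive_tool(motion=[[1,0,0,0],[1,0,0,0],[0,0,0,0]])

```text
clock: 10.43
position: [534.3, 144.5, 134.8]
ee_rot: [0.697, -0.131, -0.693, -0.132]
contact_force: [-0.2, -1.8, 10.9]
gripper_width: 23.1
```

Run:
```python
from h import *
s=arm.read_state();a=arm.get_image('side');np.save('pics/s6.npy',a)
for _ in range(1):print(s['position'],s['contact_force'],s['wrist_torque'],R.from_quat(s['ee_rot']).as_matrix()[:,0].round(4))
b=cv2.resize(a[225:330,292:392],None,fx=5,fy=5,interpolation=cv2.INTER_CUBIC);save('s6',b)
```

```text
[534.32397792 144.49397616 134.75679844] [-0.22810777 -1.80535408 10.94050878] [-0.72531856  0.33948288  0.02317154] [ 6.2e-03  3.0e-04 -1.0e+00]
```

View pics/s6.png

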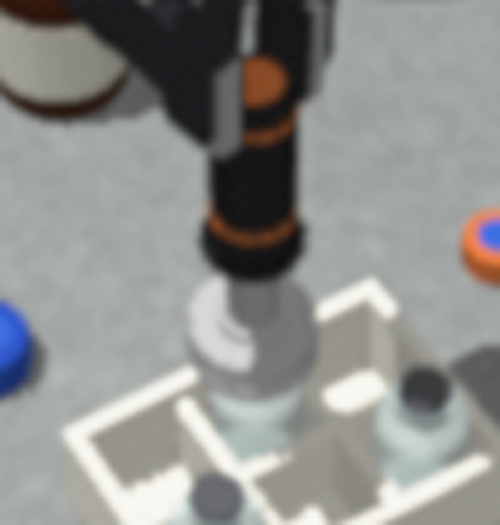

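Run:
```python
from h import *
import pickle
def top(i):
    i=i.astype(int);m=((i[...,0]>i[...,2]+60)&(i[...,0]>i[...,1]+40)).astype(np.uint8);m[:,:280]=0;m[:,350:]=0
    k,l,st,c=cv2.connectedComponentsWithStats(m);return [(st[j],c[j].round(1)) for j in range(1,k) if st[j,4]>80]
print(top(np.load('pics/w4.npy')))
s=arm.read_state();i=arm.get_image('wrist');print(s['position'],s['contact_force']);print(top(i));np.save('pics/w7.npy',i)
f=[np.load('pics/w4.npy').astype(int),i.astype(int)]
for g in f: print([int(g[r,313].sum()/3) for r in range(200,300,2)]); print([int(g[228,c].sum()/3) for c in range(276,350,2)])
```

```text
[(array([289, 252,  44,  23, 100], dtype=int32), array([308. , 257.7])), (array([287, 281,  54,  17, 152], dtype=int32), array([313.2, 285.8])), (array([ 294,  301,   41,   37, 1203], dtype=int32), array([313.7, 319. ]))]
[534.31529639 144.49493499 134.79845608] [-0.88899609 -2.34463211 10.81990018]
[(array([290, 253,  44,  23,  95], dtype=int32), array([309.3, 258.9])), (array([287, 281,  54,  17, 147], dtype=int32), array([313.1, 285.8])), (array([ 293,  300,   42,   38, 1218], dtype=int32), array([313.5, 318.8]))]
[115, 113, 233, 228, 232, 141, 140, 141, 105, 95, 95, 186, 180, 184, 185, 187, 187, 128, 191, 108, 32, 18, 32, 28, 20, 15, 65, 20, 15, 17, 14, 15, 15, 15, 16, 13, 15, 16, 13, 15, 40, 84, 14, 16, 15, 12, 48, 39, 34, 33]
[141, 143, 141, 139, 140, 141, 140, 108, 111, 189, 186, 188, 186, 186, 186, 186, 187, 181, 184, 187, 185, 186, 188, 184, 181, 184, 181, 183, 134, 78, 79, 80, 81, 78, 78, 79, 78]
[137, 137, 118, 117, 118, 111, 233, 229, 230, 153, 108, 91, 197, 189, 185, 186, 188, 190, 88, 195, 195, 36, 27, 32, 29, 13, 12, 77, 14, 14, 15, 16, 14, 18, 14, 19, 14, 17, 17, 16, 38, 102, 14, 16, 18, 26, 45, 41, 18, 17]
[229, 228, 228, 228, 228, 228, 228, 228, 231, 98, 115, 200, 193, 191, 190, 190, 190, 190, 188, 185, 189, 190, 187, 194, 189, 187, 191, 139, 76, 86, 104, 133, 134, 133, 133, 133, 132]
```

drive_tool(motion=[[-2,0,0,0],[-3,0,0,0],[-2,0,0,0],[0,0,0,0],[0,0,0,0]])

```text
clock: 10.95
position: [531.4, 144.3, 137.6]
ee_rot: [-0.694, 0.132, 0.695, 0.132]
contact_force: [-0.5, -0.2, -2.5]
gripper_width: 23.6
```

Run:
```python
from h import *
import pickle
s=arm.read_state();i=arm.get_image('wrist');a=arm.get_image('side');print(s['position'],s['contact_force'],s['wrist_torque'],R.from_quat(s['ee_rot']).as_matrix()[:,0].round(4))
g=i.astype(int)
f=[np.load('pics/w4.npy').astype(int),g]
o=[]
for g in f:
    m=(g.min(2)>150)&(g.max(2)<215);m[:215]=0;m[250:]=0;m[:,:275]=0;m[:,350:]=0
    o.append(g[195:345,260:370].astype(np.uint8))
x=np.hstack(o);b=cv2.resize(x,None,fx=2.4,fy=2.4,interpolation=cv2.INTER_CUBIC)
c=cv2.resize(a[245:325,305:380],(262,280),interpolation=cv2.INTER_CUBIC)
out=np.zeros((360,800,3),np.uint8);out[:b.shape[0],:b.shape[1]]=b;out[:280,b.shape[1]:b.shape[1]+262]=c;save('w8',out)
```

```text
[531.40731753 144.28564772 137.61967848] [-0.52647685 -0.16408197 -2.47824494] [-0.05014103  0.00464811  0.04275454] [-1.3e-03 -3.0e-04 -1.0e+00]
```

View pics/w8.png

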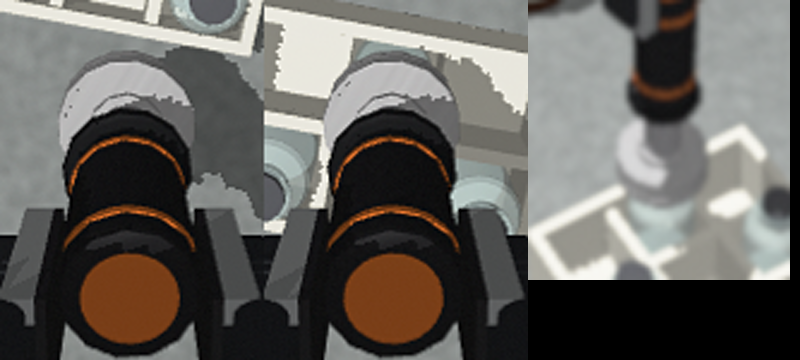

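Unloaded, the tool is back exactly as gripped, with no slip. The arm yields in +x under load, so I press again and compensate along tool +z.

drive_tool(motion=[[1,0,0,0],[1,0,0.2,0],[1,0,0.5,0],[1,0,0.5,0],[1,0,0.5,0],[1,0,0.5,0],[1,0,0.5,0],[0,0,0,0],[0,0,0,0]])

```text
clock: 11.8
position: [532.1, 145.5, 135.4]
ee_rot: [0.697, -0.131, -0.692, -0.132]
contact_force: [-1.2, -2.2, 13.0]
gripper_width: 23.2
```

Run:
```python
from h import *
s=arm.read_state();print(s['position'],s['contact_force'],s['wrist_torque'],R.from_quat(s['ee_rot']).as_matrix()[:,0].round(4))
```

```text
[532.10059971 145.4673105  135.36033128] [-1.24997205 -2.16894654 13.02876116] [-0.82088438  0.39395424  0.00367305] [ 7.1e-03  4.0e-04 -1.0e+00]
```

About 15 N without any snap is suspicious, so I back off and inspect the cap.

drive_tool(motion=[[-5,0,0,0],[-10,0,0,0],[-15,0,0,0],[-10,0,10,0],[0,0,20,0],[0,0,22,0],[0,0,15,0],[0,0,0,0],[0,0,0,0],[0,0,0,0]])

```text
clock: 12.63
position: [467.2, 170.2, 171.5]
ee_rot: [0.695, -0.132, -0.695, -0.132]
contact_force: [0.8, -0.4, -2.6]
gripper_width: 23.2
```

```bash
python3 m.py w9 68
python3 - <<'E'
from h import *
import pickle
s=pickle.load(open('pics/w9.pkl','rb'));i=np.load('pics/w9.npy');C=cam('wrist',s);M=R.from_quat(s['ee_rot']).as_matrix()
T=lambda x,y,z:proj(C,s['position']+M@[x,y,z]).round(1)
for x in(69,53):print(x,'front',T(x,0,-20),'L',T(x,-20,0),'R',T(x,20,0))
a=arm.get_image('side');t=arm.get_image('top')
sb=a[260:340,300:400];tb=t[255:330,240:320]
W=cv2.resize(i[90:250,250:400],(400,427),interpolation=cv2.INTER_CUBIC)
S=cv2.resize(sb,(400,320),interpolation=cv2.INTER_CUBIC);T2=cv2.resize(tb,(277,260),interpolation=cv2.INTER_CUBIC)
out=np.zeros((600,800,3),np.uint8);out[:427,:400]=W;out[:320,400:]=S;out[330:590,400:677]=T2;save('m10',out)
def bl(a,b):
    x0,y0,x1,y1=b;q=a[y0:y1,x0:x1].astype(int);m=((q[...,2]>q[...,0]+60)&(q[...,2]>q[...,1]+50)).astype(np.uint8);k,l,st,c=cv2.connectedComponentsWithStats(m);j=1+np.argmax(st[1:,4]);return st[j],c[j]+[x0,y0]
print(bl(t,(270,272,300,300)),bl(a,(325,280,360,310)))
E
```

```text
[467.15653712 170.20245119 171.53526546] 23.17109158849841 exp [314.46739006 146.72044483]
[ 251   16   38   41 1154] [269.47487002  35.75736568] [614.1903531  146.40998436  68.        ] [613.79542391 146.57330959  72.        ] [ 103.60558891  -31.70847842 -145.48206094]
[298 123  32  34 820] [312.97560976 138.85365854] [534.21737699 143.80317586  68.        ] [535.56090511 143.26805208  72.        ] [ 1.03561787e+02  3.31933196e-02 -7.20318280e+01]
[439 127  15  16 191] [446.04712042 134.66492147] [499.78929878  46.12029884  68.        ] [500.20030944  47.49578394  72.        ] [103.50852301 103.5366653  -75.80879542]
69 front [312.9 213.4] L [285.5 240.4] R [340.3 240.4]
53 front [312.8 218. ] L [283.7 246.6] R [342.  246.6]
(array([ 9,  7, 11, 11, 97], dtype=int32), array([284.11340206, 283.88659794])) (array([  8,   6,  16,  16, 192], dtype=int32), array([340.96354167, 293.52604167]))
```

View pics/m10.png

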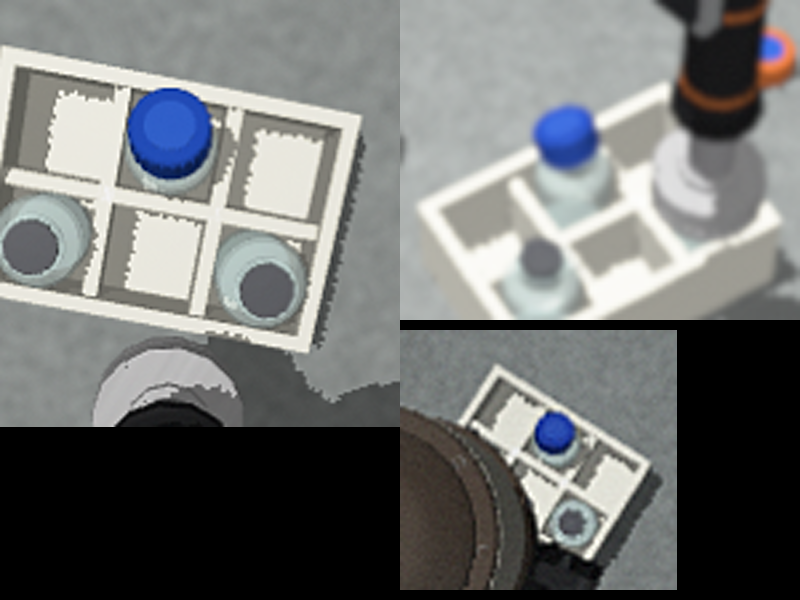

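The picture shows the cap shifted about 4 mm along +x (tool −z) and tilted: its −x side is up and the near ribs are visible. The arm's yielding in +x under load dragged it. I will put the cup over it without pressing and use the bore wall to nudge it back along tool +z.

drive_tool(motion=[[0,0,-15,0],[0,0,-22,0],[0,0,-22,0],[0,0,-15.4,0],[0,0,0,0],[10,0,0,0],[10,0,0,0],[8,0,0,0],[0,0,0,0],[0,0,0,0]])

```text
clock: 13.62
position: [535.3, 142.5, 142.4]
ee_rot: [-0.694, 0.132, 0.695, 0.131]
contact_force: [-0.1, -0.2, -1.7]
gripper_width: 23.4
```

Run:
```python
from h import *
s=arm.read_state();a=arm.get_image('side').astype(int)
M=R.from_quat(s['ee_rot']).as_matrix()
print(s['position'],s['contact_force'],'to',M.T@(np.array([536.4,143,138])-s['position']))
for r in (282,284,286,288,290):
    g=a[r,318:368].mean(1).astype(int);print(r,g.tolist())
```

```text
[535.32189205 142.54550602 142.39006445] [-0.13257059 -0.17172634 -1.66465954] to [ 4.387542   -0.82561474 -0.84224873]
282 [165, 164, 166, 167, 167, 168, 170, 172, 172, 174, 186, 205, 216, 217, 217, 215, 212, 201, 171, 135, 112, 106, 107, 108, 108, 107, 106, 104, 107, 116, 119, 120, 120, 118, 119, 125, 144, 162, 169, 169, 170, 173, 180, 195, 215, 229, 238, 243, 243, 231]
284 [166, 165, 167, 170, 172, 174, 175, 175, 172, 171, 181, 203, 215, 217, 217, 210, 197, 190, 189, 172, 145, 122, 111, 108, 108, 107, 107, 109, 113, 117, 118, 119, 120, 119, 118, 122, 141, 168, 183, 198, 217, 229, 239, 243, 243, 240, 232, 229, 237, 244]
286 [169, 167, 167, 166, 168, 171, 173, 173, 169, 165, 170, 195, 212, 217, 217, 215, 207, 190, 187, 189, 187, 175, 152, 127, 116, 116, 118, 119, 118, 115, 116, 119, 121, 119, 119, 128, 170, 223, 239, 243, 243, 240, 231, 215, 190, 168, 156, 163, 191, 223]
288 [170, 170, 169, 168, 169, 170, 171, 170, 167, 161, 153, 166, 196, 213, 216, 217, 216, 213, 204, 190, 179, 173, 167, 153, 133, 122, 119, 119, 119, 118, 118, 119, 120, 119, 117, 130, 179, 227, 231, 215, 190, 169, 155, 148, 147, 146, 146, 151, 163, 175]
290 [172, 171, 170, 169, 172, 173, 172, 170, 169, 165, 152, 145, 158, 182, 201, 211, 216, 216, 216, 214, 214, 212, 208, 189, 151, 124, 119, 120, 119, 119, 119, 119, 119, 116, 114, 117, 136, 154, 154, 148, 147, 147, 147, 147, 148, 147, 145, 150, 162, 168]
```

drive_tool(motion=[[1.5,0,0,0],[1.5,0,0,0],[1.5,0,0,0],[0,0,0,0],[0,0,0,0]])

```text
clock: 14.08
position: [536.2, 142.6, 138.9]
ee_rot: [0.695, -0.132, -0.695, -0.132]
contact_force: [-0.6, -0.3, -3.5]
gripper_width: 23.3
```

drive_tool(motion=[[0,0,1,0],[0,0,1,0],[0,0,1,0],[0,0,1,0],[0,0,1,0],[0,0,0,0]])

```text
clock: 14.58
position: [531.4, 144.5, 138.8]
ee_rot: [-0.695, 0.132, 0.695, 0.132]
contact_force: [-0.6, 0.1, -2.9]
gripper_width: 23.0
```

drive_tool(motion=[[0,0,1,0],[0,0,1,0],[0,0,1,0],[0,0,0,0]])

```text
clock: 14.92
position: [528.6, 145.6, 138.8]
ee_rot: [-0.695, 0.132, 0.695, 0.132]
contact_force: [0.5, -0.3, -2.8]
gripper_width: 23.3
```

drive_tool(motion=[[0,0,1,0],[0,0,0.5,0],[0,0,0,0]])

```text
clock: 15.17
position: [527.3, 146.1, 138.9]
ee_rot: [0.695, -0.132, -0.695, -0.132]
contact_force: [0.7, 0.4, -2.1]
gripper_width: 23.3
```

drive_tool(motion=[[-5,0,0,0],[-10,0,0,0],[-15,0,0,0],[-5,0,10,0],[0,0,22,0],[0,0,20,0],[0,0,8,0],[0,0,0,0],[0,0,0,0],[0,0,0,0]])

```text
clock: 16.0
position: [472.3, 168.3, 174.2]
ee_rot: [0.695, -0.132, -0.694, -0.132]
contact_force: [0.4, -0.8, -2.3]
gripper_width: 23.4
```

```bash
python3 m.py w11 68
python3 - <<'E'
from h import *
a=arm.get_image('side');t=arm.get_image('top')
def bl(a,b):
    x0,y0,x1,y1=b;q=a[y0:y1,x0:x1].astype(int);m=((q[...,2]>q[...,0]+60)&(q[...,2]>q[...,1]+50)).astype(np.uint8);k,l,st,c=cv2.connectedComponentsWithStats(m);j=1+np.argmax(st[1:,4]);return st[j],c[j]+[x0,y0]
print(bl(t,(270,272,300,300)),bl(a,(325,280,360,310)))
for n in('w4','w9','w11'):
    i=np.load(f'pics/{n}.npy').astype(int);
    m=((i[...,2]>i[...,0]+60)&(i[...,2]>i[...,1]+50)).astype(np.uint8);m[:,:295]=0;m[:,335:]=0
    v,u=np.nonzero(m);cu=int(round(u.mean()))
    print(n,'col',cu,[int(x) for x in i[115:165,cu,2]])
E
```

```text
[472.26657528 168.31794545 174.17210337] 23.353888298073784 exp [314.61147323 153.97031201]
[ 252   24   37   40 1115] [270.09865471  43.34798206] [615.18190216 146.09958814  68.        ] [614.75078659 146.2591058   72.        ] [ 106.31318368  -31.68303702 -141.0129559 ]
[298 130  32  34 787] [313.16645489 146.20965693] [534.15350543 143.80435292  68.        ] [535.62779519 143.32457907  72.        ] [106.22798946   0.17675228 -66.47561124]
[438 133  15  16 182] [444.7032967  140.83516484] [500.49106823  45.64074383  68.        ] [500.96011246  46.9561868   72.        ] [106.15884945 103.84548732 -71.17054715]
(array([ 9,  7, 11, 11, 98], dtype=int32), array([284.09183673, 283.93877551])) (array([  8,   6,  16,  16, 193], dtype=int32), array([341.        , 293.51813472]))
w4 col 313 [136, 136, 230, 227, 225, 225, 227, 222, 119, 102, 148, 184, 175, 196, 195, 193, 195, 204, 212, 211, 210, 211, 211, 211, 210, 211, 211, 211, 212, 210, 209, 210, 211, 210, 210, 210, 207, 196, 190, 190, 192, 172, 161, 157, 135, 101, 125, 212, 225, 223]
w9 col 313 [142, 139, 137, 140, 214, 227, 227, 222, 155, 182, 182, 180, 186, 202, 201, 202, 201, 201, 201, 201, 201, 201, 200, 201, 200, 201, 201, 201, 202, 203, 187, 178, 183, 183, 184, 180, 170, 127, 92, 92, 91, 88, 148, 183, 185, 166, 148, 135, 107, 111]
w11 col 313 [141, 141, 141, 143, 144, 145, 143, 140, 138, 134, 153, 214, 226, 225, 216, 178, 182, 182, 181, 186, 197, 202, 201, 201, 201, 202, 202, 202, 201, 201, 201, 201, 202, 201, 201, 202, 202, 205, 174, 173, 184, 184, 186, 170, 133, 102, 92, 91, 86, 173]
```

Rim passed above the low side; the cap did not move. So I push it from the far (+x) side with the outside of the tool's foot, which acts on the low top edge and so levels it.

drive_tool(motion=[[0,0,-15,0],[0,0,-25,0],[0,0,-28,0],[0,0,-24,0],[0,0,-14,0],[0,0,0,0],[12,0,0,0],[15,0,0,0],[13,0,0,0],[0,0,0,0]])

```text
clock: 16.98
position: [567.8, 128.3, 130.5]
ee_rot: [-0.692, 0.134, 0.697, 0.131]
contact_force: [-1.6, 0.1, -2.8]
gripper_width: 23.1
```

drive_tool(motion=[[0,0,0,0],[0,0,1,0],[0,0,1.5,0],[0,0,1.5,0],[0,0,0,0]])

```text
clock: 17.4
position: [566.4, 131.0, 134.6]
ee_rot: [0.695, -0.132, -0.694, -0.132]
contact_force: [-0.5, -0.2, -2.3]
gripper_width: 23.5
```

```bash
cat > sd.py <<'E'
from h import *
s=arm.read_state();a=arm.get_image('side');t=arm.get_image('top')
def bl(a,b):
    x0,y0,x1,y1=b;q=a[y0:y1,x0:x1].astype(int);m=((q[...,2]>q[...,0]+60)&(q[...,2]>q[...,1]+50)).astype(np.uint8);k,l,st,c=cv2.connectedComponentsWithStats(m)
    if k<2:return None
    j=1+np.argmax(st[1:,4]);return st[j].tolist(),(c[j]+[x0,y0]).round(2)
print(s['position'],s['contact_force'],s['wrist_torque'],'top',bl(t,(270,272,300,300)),'side',bl(a,(325,280,360,310)))
E
python3 sd.py
```

```text
[566.43763305 130.97087746 134.63190013] [-0.51251552 -0.18555071 -2.28902036] [ 0.0141202  -0.01663127 -0.00497514] top ([10, 13, 9, 6, 24], array([283.79, 287.62])) side ([10, 8, 14, 13, 159], array([341.58, 293.97]))
```

drive_tool(motion=[[0,0,-4,0],[3.5,0,0,0],[0,0,0,0],[0,0,1.5,0],[0,0,1.5,0],[0,0,1.5,0],[0,0,0,0],[0,0,0,0]])

```text
clock: 18.17
position: [566.0, 131.0, 130.4]
ee_rot: [0.695, -0.132, -0.695, -0.132]
contact_force: [-0.1, -0.1, -2.5]
gripper_width: 23.6
```

drive_tool(motion=[[0,0,1,0],[0,0,1,0],[0,0,0,0],[0,0,0,0]])

```text
clock: 18.5
position: [564.2, 131.6, 130.4]
ee_rot: [0.695, -0.132, -0.695, -0.132]
contact_force: [0.5, -0.0, -2.5]
gripper_width: 23.2
```

```bash
python3 sd.py
```

```text
[564.15129852 131.64886564 130.37650279] [ 0.49699018 -0.00612625 -2.47233363] [-0.08352684 -0.0192608   0.06449496] top ([10, 15, 8, 4, 20], array([283.4, 288.5])) side ([10, 8, 15, 14, 163], array([342.06, 294.5 ]))
```

drive_tool(motion=[[0,0,1,0],[0,0,1,0],[0,0,0,0],[0,0,0,0]])

```text
clock: 18.93
position: [562.4, 132.4, 130.4]
ee_rot: [0.695, -0.132, -0.695, -0.132]
contact_force: [0.5, -0.7, -2.8]
gripper_width: 23.4
```

```bash
python3 sd.py
```

```text
[562.36096301 132.36874625 130.41826301] [ 0.47682416 -0.65101691 -2.75081276] [-0.04482278 -0.1814982  -0.00744657] top ([13, 16, 4, 3, 11], array([284.36, 288.91])) side ([10, 8, 15, 14, 167], array([342.27, 294.72]))
```

drive_tool(motion=[[0,0,1,0],[0,0,0.5,0],[0,0,0,0],[0,0,0,0]])

```text
clock: 19.37
position: [561.0, 132.9, 130.4]
ee_rot: [0.695, -0.132, -0.695, -0.132]
contact_force: [0.1, 0.7, -1.7]
gripper_width: 23.3
```

```bash
python3 sd.py
```

```text
[561.02748826 132.94753769 130.41873027] [ 0.14730284  0.74070071 -1.73118612] [-0.19695064 -0.28186426 -0.00389349] top ([12, 10, 7, 10, 21], array([285.48, 287.1 ])) side ([10, 8, 15, 14, 163], array([342.28, 294.74]))
```

drive_tool(motion=[[0,0,-4,0],[0,0,-6,0],[-12,0,0,0],[-20,0,0,0],[-12,0,10,0],[0,0,25,0],[0,0,30,0],[0,0,25,0],[0,0,15,0],[0,0,0,0]])

```text
clock: 20.3
position: [469.4, 168.2, 174.7]
ee_rot: [-0.694, 0.131, 0.695, 0.132]
contact_force: [0.1, -0.6, -3.0]
gripper_width: 23.4
```

drive_tool(motion=[[0,0,0,0],[0,0,0,0]])

```text
clock: 20.47
position: [473.0, 168.0, 174.7]
ee_rot: [0.695, -0.132, -0.694, -0.132]
contact_force: [0.1, -0.4, -1.2]
gripper_width: 23.3
```

```bash
python3 m.py w12 68 && python3 sd.py
python3 - <<'E'
import numpy as np
for n in('w4','w11','w12'):
    i=np.load(f'pics/{n}.npy').astype(int)
    m=((i[...,2]>i[...,0]+60)&(i[...,2]>i[...,1]+50));m[:,:295]=0;m[:,335:]=0
    v,u=np.nonzero(m);cu=int(round(u.mean()));cv=int(round(v.mean()))
    print(n,cu,cv,'col',[int(x) for x in i[cv-20:cv+21,cu,2]]);print('row',[int(x) for x in i[cv,cu-20:cu+21,2]])
E
```

```text
[472.95465438 167.97858572 174.68610586] 23.257197821661265 exp [314.5479703  154.93361621]
[ 252   25   37   40 1113] [270.11320755  44.44474394] [615.29418517 146.07485966  68.        ] [614.90394571 146.20974694  72.        ] [ 106.80439687  -31.74621667 -140.38247384]
[298 131  31  34 777] [313.07207207 147.02960103] [534.27045126 143.78868845  68.        ] [535.66756639 143.31783021  72.        ] [ 1.06728952e+02  1.01841808e-01 -6.58454527e+01]
[437 134  15  16 182] [444.36263736 141.57142857] [500.66377576  45.5730913   68.        ] [501.15896987  46.90825294  72.        ] [106.6444227  103.79857483 -70.60912567]
[473.12302398 167.80661249 174.47149736] [-0.26404957  0.1461473  -3.10755546] [-0.02824401  0.01504804  0.06451355] top ([9, 7, 11, 11, 96], array([284.07, 283.83])) side ([8, 6, 16, 16, 192], array([340.96, 293.53]))
w4 313 142 col [222, 119, 102, 148, 184, 175, 196, 195, 193, 195, 204, 212, 211, 210, 211, 211, 211, 210, 211, 211, 211, 212, 210, 209, 210, 211, 210, 210, 210, 207, 196, 190, 190, 192, 172, 161, 157, 135, 101, 125, 212]
row [226, 228, 115, 121, 168, 16
[... 328 characters left out ...]
 174, 173, 184, 184, 186, 170, 133, 102, 92, 91, 86, 173, 180, 163]
row [225, 225, 227, 209, 98, 160, 169, 186, 184, 183, 181, 177, 203, 202, 201, 201, 202, 201, 200, 201, 201, 201, 201, 201, 201, 201, 202, 201, 202, 200, 187, 183, 184, 185, 179, 134, 106, 129, 124, 96, 99]
w12 313 147 col [215, 226, 225, 216, 178, 182, 182, 181, 186, 197, 202, 201, 202, 201, 201, 202, 201, 202, 201, 202, 201, 201, 201, 202, 202, 202, 204, 175, 175, 184, 183, 182, 169, 121, 94, 93, 93, 87, 165, 171, 162]
row [225, 225, 227, 191, 93, 157, 170, 184, 182, 183, 182, 194, 203, 201, 201, 202, 201, 201, 202, 201, 201, 202, 201, 201, 201, 201, 201, 201, 202, 196, 170, 182, 183, 184, 178, 130, 107, 126, 117, 98, 105]
```

The cap springs back to the same pose, so it is latched crooked: the +x side is down and the −x side is about 7 mm high. I press the high side with the tool axis shifted toward −x, using more force and full drift compensation.

drive_tool(motion=[[0,0,-12,0],[0,0,-20,0],[0,0,-20,0],[0,0.4,-10,0],[0,0,0,0],[12,0,0,0],[14,0,0,0],[10,0,0,0],[0,0,0,0],[0,0,0,0]])

```text
clock: 21.45
position: [529.8, 144.5, 138.1]
ee_rot: [-0.694, 0.132, 0.695, 0.132]
contact_force: [-0.1, 0.5, -2.3]
gripper_width: 23.5
```

```bash
python3 sd.py
```

```text
[529.76209912 144.53771671 138.11067961] [-0.05414712  0.45756042 -2.27427554] [-0.00291605 -0.04779251  0.01500439] top None side None
```

drive_tool(motion=[[2,0,0,0],[1,0.2,0.6,0],[1,0.2,0.6,0],[1,0.2,0.6,0],[1,0.2,0.6,0],[1,0.2,0.6,0],[0,0,0,0]])

```text
clock: 22.13
position: [529.9, 145.5, 135.5]
ee_rot: [0.697, -0.13, -0.692, -0.132]
contact_force: [-0.1, -0.8, 10.9]
gripper_width: 23.6
```

drive_tool(motion=[[1,0.2,0.6,0],[1,0.2,0.6,0],[0,0,0,0]])

```text
clock: 22.38
position: [529.8, 145.7, 135.0]
ee_rot: [0.699, -0.13, -0.691, -0.133]
contact_force: [-0.5, -0.3, 17.0]
gripper_width: 23.2
```

drive_tool(motion=[[1,0.2,0.6,0],[1,0.2,0.6,0],[0,0,0,0]])

```text
clock: 22.63
position: [529.8, 146.1, 134.7]
ee_rot: [0.7, -0.129, -0.69, -0.133]
contact_force: [-1.2, -2.2, 22.1]
gripper_width: 23.4
```

drive_tool(motion=[[1,0.2,0.6,0],[1,0.2,0.6,0],[0,0,0,0]])

```text
clock: 22.88
position: [529.7, 146.4, 134.3]
ee_rot: [0.701, -0.128, -0.689, -0.133]
contact_force: [-1.3, -2.0, 27.0]
gripper_width: 23.1
```

drive_tool(motion=[[1,0.2,0.6,0],[1,0.2,0.6,0],[0,0,0,0]])

```text
clock: 23.13
position: [529.0, 146.9, 132.6]
ee_rot: [0.701, -0.128, -0.689, -0.133]
contact_force: [-1.6, -2.3, 26.8]
gripper_width: 23.3
```

```bash
python3 sd.py
```

```text
[528.98405462 146.88102826 132.58017461] [-1.59659444 -2.3469926  26.81587301] [-0.91300654  0.44632773 -0.00121891] top None side None
```

```bash
cat > tp.py <<'E'
from h import *
i=arm.get_image('wrist').astype(int)
m=((i[...,0]>i[...,2]+60)&(i[...,0]>i[...,1]+40)).astype(np.uint8);m[:,:280]=0;m[:,350:]=0
k,l,st,c=cv2.connectedComponentsWithStats(m);print([(st[j].tolist(),c[j].round(1)) for j in range(1,k) if st[j,4]>80])
s=arm.read_state();print(s['clock'],s['position'],s['contact_force'])
E
python3 tp.py
```

```text
[([290, 252, 44, 23, 95], array([309. , 257.9])), ([287, 281, 54, 17, 156], array([313.7, 286. ])), ([293, 300, 42, 38, 1212], array([313.4, 319. ]))]
23.2833 [528.21430289 146.8850767  131.75285502] [-0.27697286 -0.68473134 21.0948885 ]
```

No slip in the hand; the cap is going down (z 131.8). Continue.

drive_tool(motion=[[1,0,0,0],[1,0,0,0],[0,0,0,0],[0,0,0,0]])

```text
clock: 23.62
position: [528.3, 147.1, 129.7]
ee_rot: [0.7, -0.128, -0.689, -0.133]
contact_force: [-1.5, -1.0, 24.8]
gripper_width: 23.6
```

drive_tool(motion=[[1,0,0,0],[1,0,0,0],[0,0,0,0],[0,0,0,0]])

```text
clock: 23.95
position: [529.5, 147.2, 129.6]
ee_rot: [0.701, -0.128, -0.688, -0.133]
contact_force: [-3.0, -2.5, 31.1]
gripper_width: 23.4
```

```bash
python3 sd.py;python3 tp.py
```

```text
[529.45440166 147.17292588 129.62882752] [-2.99484726 -2.53280879 31.07422755] [-0.59175068  0.72171353  0.00990972] top None side None
[([290, 253, 42, 19, 90], array([308.8, 258.2])), ([287, 281, 54, 17, 149], array([313.8, 285.9])), ([293, 301, 42, 37, 1219], array([313.4, 318.9]))]
24.1 [529.42501376 147.17588463 129.60095073] [-1.50114712 -1.85976495 31.92003601]
```

z = 129.6 with a hard rise in force, which matches the fully-home height. I unload while undoing the compensation, then inspect.

drive_tool(motion=[[-2,-0.5,-1.6,0],[-2,-0.5,-1.6,0],[-2,-0.5,-1.6,0],[-2,-0.5,-1.6,0],[-2,-0.4,-1.4,0],[-5,0,0,0],[-15,0,0,0],[-20,0,0,0],[-5,0,15,0],[0,0,25,0]])

```text
clock: 24.93
position: [493.8, 159.4, 174.9]
ee_rot: [0.695, -0.132, -0.694, -0.133]
contact_force: [-0.6, 1.0, -2.2]
gripper_width: 23.2
```

drive_tool(motion=[[0,0,20,0],[0,0,2,0],[0,0,0,0],[0,0,0,0],[0,0,0,0]])

```text
clock: 25.35
position: [472.4, 167.1, 173.9]
ee_rot: [-0.695, 0.132, 0.695, 0.132]
contact_force: [-0.5, 0.3, -1.0]
gripper_width: 23.2
```

```bash
python3 m.py w13 61.8 && python3 sd.py
python3 - <<'E'
from h import *
def lines(a,b):
    (o1,d1),(o2,d2)=a,b
    t=np.linalg.lstsq(np.c_[d1,-d2],o2-o1,rcond=None)[0];p,q=o1+d1*t[0],o2+d2*t[1];return (p+q)/2,np.linalg.norm(p-q)
t=arm.get_image('top');a=arm.get_image('side')
def bl(a,b):
    x0,y0,x1,y1=b;q=a[y0:y1,x0:x1].astype(int);m=((q[...,2]>q[...,0]+60)&(q[...,2]>q[...,1]+50)).astype(np.uint8);k,l,st,c=cv2.connectedComponentsWithStats(m);return c[1+np.argmax(st[1:,4])]+[x0,y0]
print(lines(ray(cam('top'),bl(t,(270,272,300,300))),ray(cam('side'),bl(a,(325,280,360,310)))))
for n in('w4','w12','w13'):
    i=np.load(f'pics/{n}.npy').astype(int)
    m=((i[...,2]>i[...,0]+60)&(i[...,2]>i[...,1]+50));m[:,:295]=0;m[:,335:]=0
    v,u=np.nonzero(m);cu=int(round(u.mean()));cv=int(round(v.mean()))
    print(n,cu,cv,'col',[int(x) for x in i[cv-20:cv+21,cu,2]]);print('row',[int(x) for x in i[cv,cu-20:cu+21,2]])
E
```

```text
[472.44275459 167.11291268 173.91630588] 23.172324895155004 exp [313.05195576 154.62749012]
[ 251   24   37   41 1127] [268.57586513  43.85625555] [616.90328715 146.02315952  61.8       ] [616.63792186 146.17526529  65.8       ] [ 112.05310695  -33.49425035 -142.14754876]
[436 134  16  16 184] [443.36413043 141.20108696] [499.83701242  43.38254317  61.8       ] [500.33029206  44.69706402  65.8       ] [112.15839681 104.96129612 -70.94600825]
[297 137  31  32 728] [311.64285714 152.51236264] [529.99316324 145.45813458  61.8       ] [530.76671125 145.6421888   65.8       ] [112.09710107  -1.05701938 -61.51558857]
[472.57785924 167.0365238  173.89462474] [ 0.40006425  0.25343854 -2.864689  ] [-0.038898   -0.01488834  0.05257625] top ([8, 9, 11, 11, 98], array([283.31, 285.95])) side ([10, 9, 16, 16, 200], array([342.59, 296.36]))
(array([528.92452628, 145.45837367,  63.2989133 ]), np.float64(1.04220266589872))
w4 313 142 col [222, 119, 102, 148, 184, 175, 196, 195, 193, 195, 204, 212, 211, 210, 211, 211, 211, 210, 211, 211, 211, 212, 210, 209, 210, 211, 210, 210, 210, 207, 196, 190, 190
[... 407 characters left out ...]
 175, 184, 183, 182, 169, 121, 94, 93, 93, 87, 165, 171, 162]
row [225, 225, 227, 191, 93, 157, 170, 184, 182, 183, 182, 194, 203, 201, 201, 202, 201, 201, 202, 201, 201, 202, 201, 201, 201, 201, 201, 201, 202, 196, 170, 182, 183, 184, 178, 130, 107, 126, 117, 98, 105]
w13 312 153 col [115, 131, 160, 184, 182, 171, 188, 193, 192, 192, 202, 211, 210, 210, 209, 209, 209, 209, 208, 209, 209, 209, 209, 208, 209, 208, 208, 209, 209, 202, 193, 189, 189, 191, 157, 136, 120, 98, 215, 224, 223]
row [225, 227, 115, 108, 149, 167, 186, 192, 191, 190, 193, 211, 210, 210, 210, 210, 209, 208, 209, 209, 209, 209, 210, 210, 209, 209, 209, 209, 209, 202, 189, 188, 191, 186, 153, 133, 158, 114, 103, 117, 137]
```

The cap now looks level, with a symmetric top. Its centroid dropped 6.5 mm (expected 6.4) and it is back on its original axis, so it is home. Next I carry the tool back to the holder, to the same TCP as at the grasp (539.4, −175.8).

drive_tool(motion=[[-10,10,-6,0],[0,20,-13,0],[0,28,-18,0],[0,31,-20,0],[0,31,-20,0],[0,31,-20,0],[0,31,-20,0],[0,31,-20,0],[0,31,-20,0],[0,26,-16,0]])

```text
clock: 26.43
position: [534.4, -150.7, 185.0]
ee_rot: [0.695, -0.133, -0.694, -0.132]
contact_force: [0.0, -0.2, -2.7]
gripper_width: 23.3
```

drive_tool(motion=[[0,16,-10,0],[0,8,-5,0],[0,0,0,0],[0,0,0,0],[0,0,0,0]])

```text
clock: 26.85
position: [539.1, -174.7, 184.5]
ee_rot: [-0.695, 0.132, 0.695, 0.132]
contact_force: [-0.9, 0.0, -2.3]
gripper_width: 23.3
```

```bash
python3 tp.py
python3 - <<'E'
from h import *
s=arm.read_state();M=R.from_quat(s['ee_rot']).as_matrix();print(M.T@(np.array([539.4,-175.8,75.5])-s['position']))
E
```

```text
[([289, 252, 47, 22, 111], array([310.6, 258.2])), ([287, 281, 54, 18, 159], array([313.5, 286. ])), ([293, 301, 42, 37, 1210], array([313.4, 318.9]))]
26.9 [ 539.14174093 -174.45979492  184.56586646] [-0.08480911  0.39608735 -2.07774541]
[109.0656956    1.17302401  -0.72396911]
```

drive_tool(motion=[[10,1,-0.6,0],[18,0,0,0],[18,0,0,0],[10,0,0,0],[0,0,0,0],[0,0,0,0],[0,0,0,0]])

```text
clock: 27.48
position: [540.4, -176.4, 129.2]
ee_rot: [0.695, -0.132, -0.694, -0.132]
contact_force: [0.5, -1.0, -1.5]
gripper_width: 23.1
```

Run:
```python
from h import *
s=arm.read_state();M=R.from_quat(s['ee_rot']).as_matrix();print(s['position'],s['contact_force'],M.T@(np.array([539.4,-175.8,75.5])-s['position']))
a=arm.get_image('side').astype(int);C=cam('side')
for z in(51,56,72):print(z,proj(C,[539,-175,z]))
i=arm.get_image('wrist').astype(int)
for r in range(190,226,5):print(r,[int(x) for x in i[r,270:358:2].mean(1)])
```

```text
[ 540.36369077 -176.36691489  129.24336118] [ 0.48046596 -1.02848258 -1.4930472 ] [53.74117776 -0.17000612  1.20659612]
51 [409.92246584 181.02516891]
56 [410.20406271 179.03373557]
72 [411.11905641 172.55965662]
190 [149, 147, 145, 125, 204, 231, 233, 140, 47, 26, 30, 30, 30, 30, 31, 30, 32, 32, 32, 31, 32, 31, 29, 31, 33, 31, 32, 31, 30, 32, 32, 30, 26, 40, 172, 227, 225, 184, 137, 143, 140, 141, 141, 141]
195 [142, 140, 229, 229, 189, 18, 28, 30, 31, 31, 31, 31, 31, 30, 27, 34, 129, 127, 125, 124, 123, 122, 120, 116, 116, 86, 41, 27, 29, 31, 31, 31, 32, 29, 30, 26, 33, 205, 227, 213, 132, 146, 147, 148]
200 [232, 231, 190, 24, 28, 32, 32, 32, 31, 31, 36, 131, 129, 127, 125, 126, 125, 123, 122, 120, 118, 117, 116, 116, 115, 114, 111, 109, 108, 109, 100, 15, 30, 30, 30, 31, 30, 30, 27, 170, 228, 212, 139, 142]
205 [227, 25, 30, 32, 33, 32, 33, 30, 133, 131, 130, 128, 123, 215, 239, 238, 237, 233, 232, 230, 230, 229, 229, 229, 230, 232, 231, 230, 205, 108, 100, 102, 103, 95, 28, 33, 30, 31, 32, 27, 49, 234, 224, 123]
210 [23, 32, 31, 31, 31, 28, 110, 134, 149, 241, 240, 234, 227, 223, 223, 221, 118, 37, 32, 24, 20, 19, 19, 34, 79, 216, 228, 225, 224, 226, 228, 228, 193, 96, 101, 93, 14, 33, 31, 32, 32, 23, 238, 227]
215 [31, 33, 28, 34, 43, 130, 239, 237, 231, 227, 226, 68, 10, 17, 20, 18, 16, 18, 17, 28, 29, 28, 25, 27, 28, 31, 31, 16, 13, 37, 198, 224, 222, 223, 225, 163, 95, 15, 17, 17, 21, 32, 45, 231]
220 [32, 33, 32, 65, 228, 235, 229, 223, 130, 12, 17, 19, 17, 26, 91, 121, 106, 103, 97, 93, 94, 99, 100, 132, 90, 90, 85, 100, 98, 45, 16, 16, 52, 231, 223, 223, 225, 128, 10, 16, 18, 18, 17, 91]
225 [32, 29, 97, 237, 231, 225, 214, 91, 14, 19, 16, 70, 108, 174, 206, 198, 196, 194, 195, 196, 195, 189, 192, 195, 193, 195, 197, 194, 193, 192, 76, 91, 9, 13, 108, 227, 222, 222, 162, 13, 18, 18, 13, 113]
```

drive_tool(motion=[[4,0,0.5,0],[6,0,0.4,0],[8,0,0,0],[8,0,0,0],[8,0,0,0],[6,0,0,0],[0,0,0,0],[0,0,0,0]])

```text
clock: 28.25
position: [538.4, -176.2, 87.7]
ee_rot: [-0.694, 0.132, 0.695, 0.132]
contact_force: [0.2, 0.3, -2.3]
gripper_width: 22.7
```

drive_tool(motion=[[3,0,0,0],[3,0,0,0],[3,0,0,0],[0,0,0,0],[0,0,0,0]])

```text
clock: 28.67
position: [538.5, -176.1, 79.2]
ee_rot: [-0.695, 0.132, 0.695, 0.132]
contact_force: [0.3, -0.5, -2.5]
gripper_width: 23.1
```

drive_tool(motion=[[1.5,0,0,0],[1,0,0,0],[0,0,0,0],[0,0,0,0]])

```text
clock: 29.0
position: [538.6, -176.1, 76.8]
ee_rot: [-0.695, 0.132, 0.695, 0.132]
contact_force: [0.3, 0.5, -2.1]
gripper_width: 23.2
```

drive_tool(motion=[[0.8,0,0,0],[0.5,0,0,0],[0,0,0,0],[0,0,0,0]])

```text
clock: 29.33
position: [539.0, -176.2, 75.9]
ee_rot: [0.695, -0.132, -0.694, -0.132]
contact_force: [0.3, -0.7, 0.3]
gripper_width: 23.4
```

Foot contact on the bore floor (force up 2.5 N). Release, then rise straight up.

drive_tool(motion=[[0.3,0,0,0],[0,0,0,0]])

```text
clock: 29.5
position: [539.1, -176.2, 75.9]
ee_rot: [0.695, -0.132, -0.694, -0.132]
contact_force: [-0.6, 1.5, 3.0]
gripper_width: 23.4
```

drive_tool(motion=[[0,0,0,0],[0,0,0,0],[0,0,0,0],[0,0,0,0],[0,0,0,0],[0,0,0,0],[0,0,0,0],[0,0,0,0]], grip=85)

```text
clock: 30.17
position: [538.6, -176.1, 75.2]
ee_rot: [-0.695, 0.132, 0.695, 0.132]
contact_force: [0.1, -0.5, 0.1]
gripper_width: 85.0
```

drive_tool(motion=[[-5,0,0,0],[-15,0,0,0],[-25,0,0,0],[-30,0,0,0],[-25,0,0,0],[-15,0,0,0],[-5,0,0,0],[0,0,0,0],[0,0,0,0]])

```text
clock: 30.92
position: [538.0, -175.9, 194.4]
ee_rot: [-0.694, 0.132, 0.695, 0.132]
contact_force: [-0.2, -0.6, -0.2]
gripper_width: 85.2
```

```bash
python3 tp.py
python3 - <<'E'
from h import *
s=arm.read_state();i=arm.get_image('wrist');save('w14',i);C=cam('wrist',s);j=i.astype(int)
print('exp top',proj(C,[539,-175,124]))
m=((j[...,0]>j[...,2]+60)&(j[...,0]>j[...,1]+40)).astype(np.uint8);k,l,st,c=cv2.connectedComponentsWithStats(m)
for q in range(1,k):
    if st[q,4]>150:print(st[q],onz(C,c[q],124))
def bl(a,b,f):
    x0,y0,x1,y1=b;q=a[y0:y1,x0:x1].astype(int);m=f(q).astype(np.uint8);k,l,st,c=cv2.connectedComponentsWithStats(m);return c[1+np.argmax(st[1:,4])]+[x0,y0]
a=arm.get_image('side');o=lambda q:(q[...,0]>q[...,2]+60)&(q[...,0]>q[...,1]+40)
print('side tool top',bl(a,(400,140,428,158),o),'was 414.48 149.89')
bu=lambda q:(q[...,2]>q[...,0]+60)&(q[...,2]>q[...,1]+50)
print('side cap',bl(a,(325,280,360,310),bu))
a0=np.load('pics/side0.npy').astype(int);d=np.abs(a-a0).max(2)>40
for n,(x0,y0,x1,y1) in dict(reagent=(280,190,325,250),tipbox=(165,375,265,480),rack=(300,280,400,360)).items():print(n,d[y0:y1,x0:x1].sum())
E
```

```text
[([301, 229, 23, 23, 423], array([312. , 240.2]))]
30.9667 [ 537.66067639 -175.85462804  193.73690476] [-0.15313818  0.72874377 -0.84362142]
exp top [311.10940387 238.64891872]
[301 229  23  23 422] [ 537.93546575 -175.20948241  124.        ]
[153 298  23  21 188] [531.75759102 -47.56316782 124.        ]
side tool top [415.18867925 150.01886792] was 414.48 149.89
side cap [342.70833333 296.25      ]
reagent 0
tipbox 0
rack 151
```

```bash
python3 -c "
from bench import arm
print(arm.job_done())"
```

```text
the job is handed in; nothing more can be done
None
```

I took the capping tool from its holder, pressed the blue cap on the vial in the rack until it went fully home, and lowered the tool back into its holder. I handed the job in at about 31 s.

**What went wrong on the way:** the first press tilted the cap. Under load the arm drifted about 2.5 mm in +x, and the cap ended up with one side about 7 mm high. A second press at about 15 N did not shift it. Two attempts to push it straight, with the cup's bore wall and then with the outside of the tool's foot, also failed: the cap stayed put or sprang back. A final press on the high side, with the drift corrected, got it home. I held about 30 N at the stop.

**Last checks:**
- **Cap:** it is back on its original axis, its top looks level, and it sits 6.5 mm lower than at the start (6.4 mm expected).
- **Tool:** it stands upright in the holder; its top is within about 1.5 mm of where it started and at the same height.
- **Surroundings:** the brown bottle and tip box show no change in the side view. In the rack area 151 pixels changed. I put that down to the cap being lower, but did not check the other two vials separately.
- **Gripper:** it is open, about 120 mm above where it let go of the tool, and touching nothing.

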